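Load a circuit board and click the test enclosure shut

TASK

Set the blue circuit board down flat, heat sink up, on the pulled-out tray of the white test enclosure and let go of it, then slide the tray fully home. Then swing the blue door shut and press it gently, without slamming or forcing it, until it clicks past its catch and stays flush by itself; leave the red board and everything else on the table where it is.

Things in the scene. Friction and masses are not known exactly. Their poses are not given: they have to be found in the camera images.
- enclosure: White box, 200 deep (x) by 220 wide (y) by 220 high mm, fixed; its heading varies. Origin: centre of its underside. The open front is at x = -100 mm, +x points in. A clear hood strip, underside 212 mm above the table, overhangs the front by 40 mm: a vertical gripper cannot reach the shut door or homed tray beneath it; one tilted about 40 degrees, fingers leaning inwards (+x), can.
- door: Blue door, 12 mm thick, on a vertical hinge at the front corner nearer the robot (enclosure x -100, y +105 mm). Origin: on the hinge axis, 16 mm above the table. Panel: y -4 to -204 mm (free edge, yellow strip), z 0 to 192, x -12 (flat outer face) to 0. Shut, its axes match the enclosure's. It starts wide open, outer face towards the robot. A steel nose on the inner face enters the catch.
- door_angle (a joint): Door angle, rad: 0 = shut and seated on its stop, 1.57 = square to the front; opening turns it about -z. Starts at 1.75 to 2.05. Light friction: it stays where it is left. The nose meets the sprung roller of the catch at about 0.08 and passes its crest at about 0.035: short of that it is pushed back out, beyond it drawn to 0. Passing it takes about 10 N at the orange disc; then the stop is rigid.
- door_pad (a point): Centre of the orange disc (32 mm across) on the door's outer face: the place to push, 140 mm from the hinge, 66 mm above the table. Axes as door (+x is the pushing direction).
- tray: Aluminium tray, 165 (x) by 140 (y) mm, with a yellow front plate 44 mm high, sliding out of the enclosure's front along -x. Axes parallel to the enclosure's. Origin: centre of its underside, 14 mm above the table.
- tray_slide (a joint): How far the tray is pulled out, m: 0 = fully home against its stop. Starts at 0.145 to 0.165. About 2 N of friction; stays where it is left. The door cannot shut unless it is home.
- tray_spot (a point): Point on the tray's floor (18 mm above the table), on the centre line, 46 mm behind the outer face of the front plate: a good place for the board's centre, clear of the hood while the tray is out. Axes as the tray. Clear floor: x -40 to +120 mm, y -67 to +67 mm about it; side and back lips stand 8 mm above the floor.
- tray_front (a point): Centre of the outer face of the tray's yellow front plate, 38 mm above the table: where to push it in (+x of the tray). Axes as the tray.
- blue_board: Blue circuit board, 64 (x) by 44 (y) mm, top 8 mm above its underside, about 90 g, lying flat on the mat. Origin: centre of its underside. A dark finned heat sink, 24 (x) by 22 (y) mm, stands in its middle, 8 to 50 mm above the underside: grasp this across x (low parts stand only along the two long edges).
- red_board: A red board of the same shape beside it, not wanted; the two may be swapped. Leave it.
- screwdriver: Yellow-handled screwdriver lying on the table; leave it.
- note_block: Yellow note block, 75 by 75 by 18 mm; leave it.
- mug: Blue mug, 80 mm across and 90 mm high; leave it.
- meter: Yellow multimeter lying on the table, 75 by 150 by 35 mm; leave it.
There are look-alikes about, which are no part of the job. Leave any turquoise or yellow look-alike of the blue_board alone.

How it is judged:
By the outcome, as a careful person would: the job done as asked, in the order asked, and still so for the second after the job is handed in, with the robot touching nothing.
It also fails if it takes over 66 s, if anything falls off the work surface, if the arm or the gripper's body presses on something with over 40 N, if the wrist force passes 120 N, or if a joint passes its speed limit or range.

ROBOT

A 6-joint arm with a two-finger parallel gripper is mounted at the origin on the work surface. World frame = base frame: x ahead of the robot, y to its left, z up, the work surface at z = 0. Lengths are in m, angles in rad, forces in N, time in s.
With the tool pointing down it reaches from about 0.275 to 0.775 m from the base axis. Payload 14.6 kg.
Tool frame: the origin (TCP) lies at the very end of the fingers, on their centre line; the grasp point (between the pads) lies 19 mm behind it; z points along the fingers, y is the direction in which the jaws open and shut (so a half turn about z gives the same grasp; the last joint's range is limited). The gripper opens to 85 mm and grips with 20 to 120 N. Pads are 22 mm wide; open, the fingers measure 114 mm over their backs; the gripper's body (76 mm by 85 mm) begins 54 mm behind the grasp point. The pads swing forward as they close: fully open they stand 13 mm farther back than shut.
Start: joints at [0.968, 0.263, -0.048, 1.259, 0, 1.415], TCP at [0.227, 0.473, 0.231] pointing down, gripper open.
Joint ranges: [-2.65, 2.65], [-0.89, 1.7], [-1.18, 1.37], [-2.13, 2.11], [-1.35, 1.29], [-3.14, 3.14]. Speed limits (rad/s): [1.89, 1.89, 2.57, 2.79, 3.14, 3.14].

INTERFACE

Orientations are given as a unit quaternion [w, x, y, z].
In Python, from cell import bot, command_gripper, kin, get_image, get_calibration gives the robot as it stands. The module is installed in compiled form; this text tells all that it offers. Calls block until the motion is done:
- bot.movep(position, orientation): joint-space move of the TCP to a pose.
- bot.move_straight(position, velocity=0.15, ori=None, f_stop=None): straight line of the TCP; ori=None keeps the orientation; velocity is the mean speed in m/s. With f_stop (N) it stops when the force on the tool has changed by that much, and returns True; else False.
- bot.movej(angles): joint-space move.
- command_gripper(opening): finger opening in m; the grip force is fixed at half the most; returns when the fingers have stopped.
- bot.dwell(seconds).
- kin.inverse_kinematics(position, orientation): joint angles nearest the present ones, or None.
- get_image(name): name is "scene" or "top" or "wrist"; returns the picture (420x560x3 uint8, blue, green, red); there is no depth.
- get_calibration(name): a dict with "fov_y" (degrees; the focal length in pixels is half the picture's height over the tangent of half this angle, whatever the lens; pixels are square), "cx", "cy" (the principal point, pixels), "dist" ([k1, k2, p1, p2, k3] as OpenCV has them; the pictures are not rectified), "rvec" (rotation vector, rad) and "tvec" (3), from world to camera coordinates, as OpenCV has them. Camera axes: x right, y down, z forward; pixel columns grow to the right and rows downward; lengths in m; the calibration is good to about 2 mm. A picture is of the moment at which its call begins: read the wrist's pose just before it. get_calibration takes no time and is no camera call; for the wrist camera it gives the pose at the moment of the call.
A pose or a line that the arm cannot do raises bot.MotionError and nothing moves.
- bot.finish_job(): hands the job in, once; it reports no verdict.
Readings, each from a call of its own:
- bot.get_t(): time.
- bot.get_qpos(): joint angles.
- bot.get_qd(): joint speeds.
- bot.get_effort(): joint torques, N m.
- bot.get_ee_pos(): TCP position.
- bot.get_tcp_rot(): TCP orientation.
- bot.get_contact_force(): force on the tool from outside, world axes, zero at the start.
- bot.get_moment(): the same for the moment, N m.
- bot.get_opening(): finger opening in m.
Only numpy, scipy, OpenCV 4.12 (cv2) and the standard library are available. Lean on these libraries where they do the work, as an engineer would, in place of code of your own. Each camera call takes 0.05 s, during which the arm holds its last target.

## Working session

There is one attempt and no reset: what is moved stays moved. The work goes in short steps, each a Python script; the robot and the scene stay as the last script left them, time stands still between calls to the robot, and variables do not carry over. Pictures are saved under pics/ and viewed, and the job is handed in when it is done.

```bash
mkdir -p pics; ls; python3 - <<'E'
from cell import bot,get_image,get_calibration
import cv2
for n in ("scene","top","wrist"):
    cv2.imwrite(f"pics/{n}0.png",get_image(n)); print(n,get_calibration(n))
print(bot.get_t(),bot.get_tcp_rot(),bot.get_ee_pos(),bot.get_opening())
E
```

```text
pics
scene {'fov_y': 57.763775079186246, 'cx': 271.13386590566563, 'cy': 215.32366591494068, 'dist': array([-0.0171799,  0.       ,  0.       ,  0.       ,  0.       ]), 'rvec': array([ 1.53738699,  2.50943169, -0.40811595]), 'tvec': array([ 0.2176142 , -0.39274623,  1.23379067])}
top {'fov_y': 43.074192943160575, 'cx': 277.5969073096825, 'cy': 199.23974318442015, 'dist': array([0.04963036, 0.        , 0.        , 0.        , 0.        ]), 'rvec': array([ 2.19489612, -2.15798746,  0.08707081]), 'tvec': array([-4.50337111e-05,  4.94629031e-01,  1.32326904e+00])}
wrist {'fov_y': 71.00016508300624, 'cx': 281.9240283985783, 'cy': 206.72045413934737, 'dist': array([-0.05918645,  0.        ,  0.        ,  0.        ,  0.        ]), 'rvec': array([-2.41022604, -1.51702847, -0.25447655]), 'tvec': array([-0.52403143, -0.04408891,  0.38172583])}
0.15 [-1.47520298e-04  2.22028073e-01  9.75040188e-01 -3.79437657e-04] [0.22721146 0.4730534  0.23093696] 0.08526973458233367
```

View pics/scene0.png

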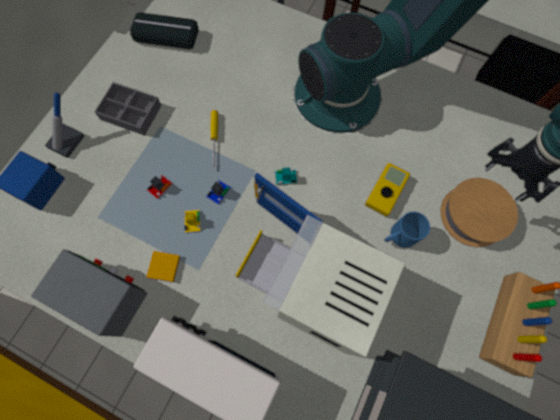

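View pics/top0.png

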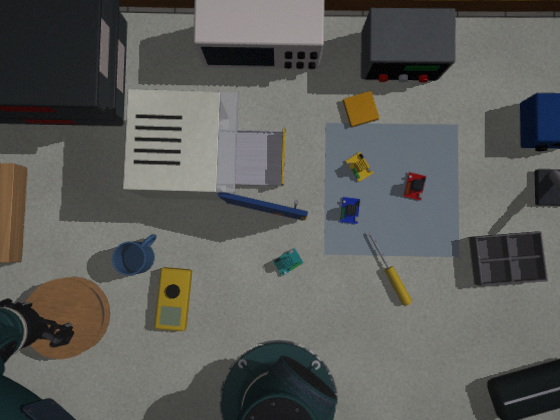

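View pics/wrist0.png

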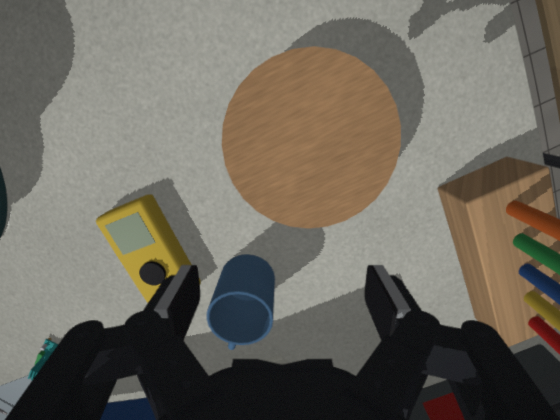

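The top view shows the enclosure's open front facing image right, with the door at (262,206) and the tray's yellow plate at (283,157). The blue board is at (349,210), the red one at (414,186), and the look-alikes are at (358,167) and (288,262). I'll enlarge to measure.

```bash
python3 - <<'E'
import cv2
a=cv2.imread("pics/top0.png")
cv2.imwrite("pics/topA.png",cv2.resize(a[80:230,110:310],None,fx=4,fy=4,interpolation=cv2.INTER_CUBIC))
cv2.imwrite("pics/topB.png",cv2.resize(a[185:235,320:380],None,fx=10,fy=10,interpolation=cv2.INTER_CUBIC))
a=cv2.imread("pics/scene0.png")
cv2.imwrite("pics/scA.png",cv2.resize(a[160:360,200:410],None,fx=3,fy=3,interpolation=cv2.INTER_CUBIC))
E
```

```text
(no output)
```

View pics/topA.png

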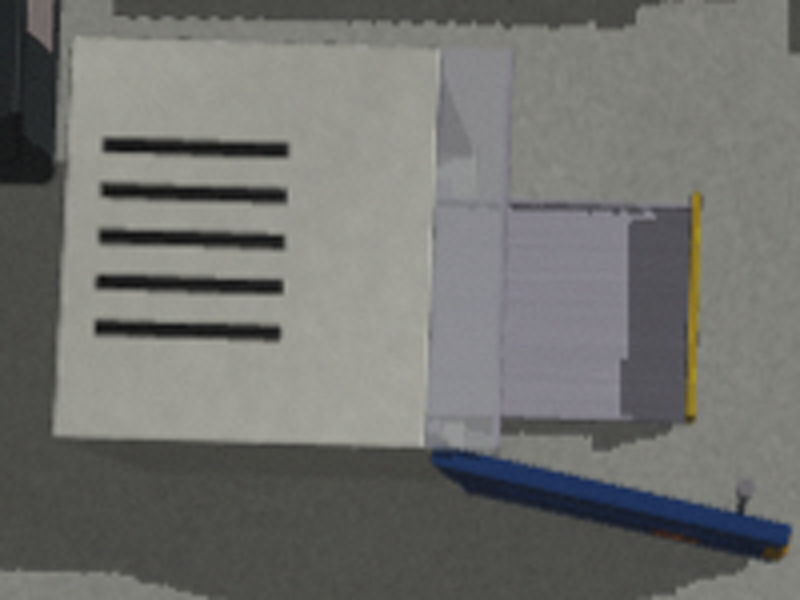

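View pics/topB.png

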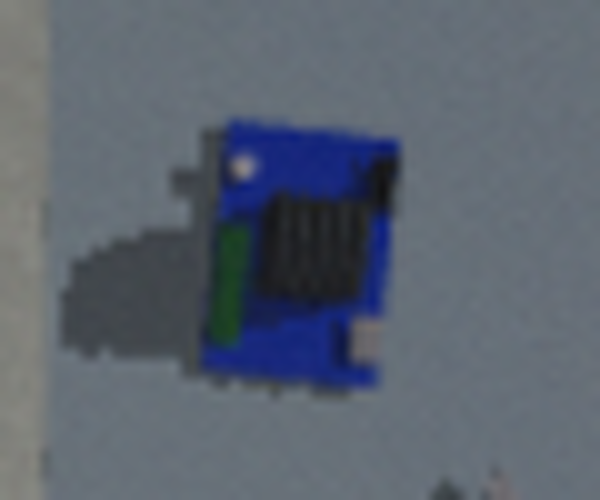

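View pics/scA.png

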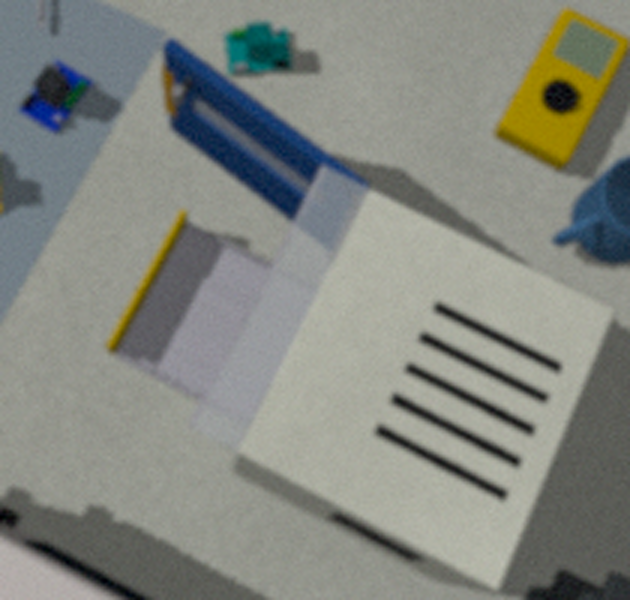

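```bash
cat > h.py <<'E'
import numpy as np, cv2
from cell import bot,command_gripper,kin,get_image,get_calibration
from scipy.spatial.transform import Rotation as R
from scipy.optimize import least_squares
def K(c):
    f=210/np.tan(np.radians(c["fov_y"])/2)
    return np.array([[f,0,c["cx"]],[0,f,c["cy"]],[0,0,1]])
def unproj(c,px,z):
    px=np.asarray(px,float).reshape(-1,1,2)
    n=cv2.undistortPoints(px,K(c),c["dist"])[:,0]
    Rm=cv2.Rodrigues(c["rvec"])[0]; C=-Rm.T@c["tvec"]
    d=np.c_[n,np.ones(len(n))]@Rm
    return C+d*((z-C[2])/d[:,2])[:,None]
def proj(c,P):
    return cv2.projectPoints(np.asarray(P,float).reshape(-1,1,3),c["rvec"],c["tvec"],K(c),c["dist"])[0][:,0]
def quat(Rm):
    q=R.from_matrix(Rm).as_quat(); return [q[3],q[0],q[1],q[2]]
E
python3 - <<'E'
from h import *
c=get_calibration("top")
A=lambda p:(np.array(p)+.5)/4-.5+[110,80]
B=lambda p:(np.array(p)+.5)/10-.5+[320,185]
e=unproj(c,A([(75,37),(440,48),(425,447),(53,436)]),.22)
print("enc",e.round(4)); print([np.linalg.norm(e[i]-e[(i+1)%4]).round(4) for i in range(4)])
model=np.array([[.1,-.11],[-.1,-.11],[-.1,.11],[.1,.11]])
def fit(m,p):
    def f(x):
        cc,s=np.cos(x[2]),np.sin(x[2]); return (m@np.array([[cc,s],[-s,cc]])+x[:2]-p[:,:2]).ravel()
    v=p[1]-p[0]; w=m[1]-m[0]
    r=least_squares(f,[*p[:,:2].mean(0),np.arctan2(v[1],v[0])-np.arctan2(w[1],w[0])]); return r.x,r.fun.round(4)
E_,res=fit(model,e); print("ENC",E_,res)
b=unproj(c,B([(230,120),(400,140),(378,388),(203,372)]),.008)
print("board",b.round(4),[np.linalg.norm(b[i]-b[(i+1)%4]).round(4) for i in range(4)])
mb=np.array([[.032,.022],[.032,-.022],[-.032,-.022],[-.032,.022]])
print("BOARD",fit(mb,b))
hs=unproj(c,B([(272,195),(370,202),(358,305),(258,298)]),.05); print("sink",hs.round(4),hs.mean(0))
t=unproj(c,A([(702,193),(693,420)]),.06); print("plate",t)
cc,s=np.cos(E_[2]),np.sin(E_[2]); Ri=np.array([[cc,s],[-s,cc]])
print("plate in enc",(t[:,:2]-E_[:2])@Ri.T)
d=unproj(c,A([(790,525),(785,557),(433,455)]),.208); dl=(d[:,:2]-E_[:2])@Ri.T
print("door pts in enc",dl)
h=np.array([-.1,.105]); print([np.arctan2(*(p-h)[::-1]) for p in dl[:2]], [np.linalg.norm(p-h) for p in dl])
E
```

```text
enc [[0.7134 0.3364 0.22  ]
 [0.7113 0.1379 0.22  ]
 [0.4925 0.1405 0.22  ]
 [0.4951 0.3399 0.22  ]]
[np.float64(0.1985), np.float64(0.2188), np.float64(0.1994), np.float64(0.2184)]
ENC [ 0.6030968   0.23868346 -4.72532914] [ 0.0009  0.0009  0.0005 -0.0007 -0.0007 -0.0004 -0.0007  0.0002]
board [[ 0.5053 -0.157   0.008 ]
 [ 0.5009 -0.2002  0.008 ]
 [ 0.4377 -0.1949  0.008 ]
 [ 0.441  -0.1506  0.008 ]] [np.float64(0.0434), np.float64(0.0634), np.float64(0.0444), np.float64(0.0647)]
BOARD (array([ 0.47121403, -0.17565113, -0.09033881]), array([-0.0002,  0.0003,  0.0002, -0.0003, -0.0003,  0.0002,  0.0004,
       -0.0003]))
sink [[ 0.4831 -0.1625  0.05  ]
 [ 0.4817 -0.1866  0.05  ]
 [ 0.4563 -0.1838  0.05  ]
 [ 0.4576 -0.1592  0.05  ]] [ 0.46966749 -0.17302364  0.05      ]
plate [[ 0.66899174 -0.00746135  0.06      ]
 [ 0.5275147  -0.00419873  0.06      ]]
plate in enc [[-0.24527154 -0.06907449]
 [-0.24383987  0.07243293]]
door pts in enc [[-0.29758126  0.14469709]
 [-0.29531466  0.16212372]
 [-0.10264332  0.11236921]]
[np.float64(2.9433171900095823), np.float64(2.857058150804006)] [np.float64(0.20152968762223056), np.float64(0.20349677063665744), np.float64(0.007828949036238406)]
```

```bash
python3 - <<'E'
from h import *
q0=bot.get_qpos(); p0=np.array(bot.get_ee_pos()); w=bot.get_tcp_rot(); R0=R.from_quat([w[1],w[2],w[3],w[0]])
az=q0[0]; ax=np.array([-np.sin(az),np.cos(az),0])
print("q0",np.round(q0,3),"az tcp",np.arctan2(p0[1],p0[0]),"toolY",R0.as_matrix()[:,1])
for axn,axis in (("pitch",ax),("radial",np.array([np.cos(az),np.sin(az),0]))):
  for L in (.1,.15,.2,.25,.3,.35,.4):
    d=R.from_rotvec(axis*.1); wc=p0+[0,0,L]; p=wc+d.apply(p0-wc)
    q=kin.inverse_kinematics(p,quat((d*R0).as_matrix()))
    print(axn,L,None if q is None else np.round(np.array(q)-q0,4))
a=-4.72532914
for P in ([.471,-.1755,.05],[.60,.04,.05],[.60,.04,.25]):
  q=kin.inverse_kinematics(P,quat(np.array([[0,1,0],[1,0,0],[0,0,-1.]]).T)); print(P,None if q is None else np.round(q,3))
  q=kin.inverse_kinematics(P,quat(np.array([[0,-1,0],[-1,0,0],[0,0,-1.]]).T)); print(P,None if q is None else np.round(q,3))
E
```

```text
q0 [ 0.968  0.263 -0.049  1.259 -0.     1.415] az tcp 1.1230258338608765 toolY [ 4.32972476e-01  9.01406782e-01 -8.05441224e-04]
pitch 0.1 [-0.      0.0559  0.0767  0.1209 -0.     -0.    ]
pitch 0.15 [ 0.      0.0472  0.0645  0.1173 -0.     -0.    ]
pitch 0.2 [-0.      0.0386  0.0524  0.1139 -0.     -0.    ]
pitch 0.25 [-0.      0.03    0.0405  0.1106 -0.     -0.    ]
pitch 0.3 [-0.      0.0214  0.0287  0.1074 -0.     -0.    ]
pitch 0.35 [ 0.      0.0128  0.0171  0.1043 -0.     -0.    ]
pitch 0.4 [ 0.      0.0042  0.0055  0.1013 -0.      0.    ]
radial 0.1 [-0.0358 -0.0032 -0.0071 -0.0003  0.0999 -0.036 ]
radial 0.15 [-0.0261 -0.0025 -0.0053 -0.0002  0.0999 -0.0263]
radial 0.2 [-0.0165 -0.0016 -0.0035 -0.0002  0.1    -0.0166]
radial 0.25 [-0.0068 -0.0007 -0.0015 -0.0001  0.1    -0.007 ]
radial 0.3 [0.0028 0.0003 0.0006 0.     0.1    0.0027]
radial 0.35 [0.0124 0.0014 0.0028 0.0002 0.1    0.0124]
radial 0.4 [0.022  0.0026 0.0052 0.0004 0.1    0.022 ]
[0.471, -0.1755, 0.05] [-0.519  0.355 -0.445  0.77   0.     1.052]
[0.471, -0.1755, 0.05] [-0.519  0.355 -0.445  0.77   0.    -2.09 ]
[0.6, 0.04, 0.05] [-0.069  0.498 -0.189  0.883  0.     1.502]
[0.6, 0.04, 0.05] [-0.069  0.498 -0.189  0.883  0.    -1.64 ]
[0.6, 0.04, 0.25] [-0.069  0.394  0.2    1.376  0.     1.502]
[0.6, 0.04, 0.25] [-0.069  0.394  0.2    1.376  0.    -1.64 ]
```

```bash
cat >> h.py <<'E'
ENC=np.array([0.6030968,0.23868346]); EA=-4.72532914+2*np.pi
def down(ang): # tool y along heading ang, z down
    y=np.array([np.cos(ang),np.sin(ang),0]); z=np.array([0,0,-1.]); return quat(np.c_[np.cross(y,z),y,z])
def e2w(x,y,z):
    c,s=np.cos(EA),np.sin(EA); return [ENC[0]+c*x-s*y,ENC[1]+s*x+c*y,z]
E
python3 - <<'E'
from h import *
p=bot.get_ee_pos()
bot.move_straight([p[0],p[1],.33],velocity=.25)
bot.movep([.471,-.175,.2],down(-.09))
c=get_calibration("wrist"); im=get_image("wrist")
for z,pts in ((.008,[(.4712,-.1757)]),(.05,[(.4712,-.1757)])):
    u=proj(c,[[*pts[0],z]])[0]; print(z,u); cv2.circle(im,tuple(int(round(v)) for v in u),3,(255,255,255),1)
cv2.imwrite("pics/w1.png",im); print(bot.get_t(),bot.get_qpos())
E
```

```text
0.008 [281.24700321 181.32385486]
0.05 [281.19411291 191.25387955]
3.2417 [-5.16852565e-01  2.36595890e-01 -1.70947092e-01  1.16308002e+00
  6.69079569e-05  1.14276264e+00]
```

View pics/w1.png

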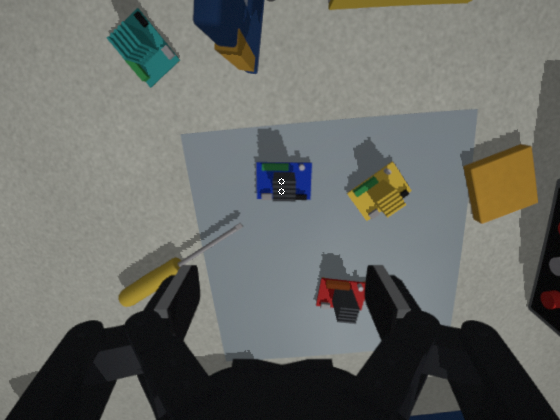

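The wrist view shows the blue board centred at about (285,181) and its sink top at (285,188). That is about 4 px off the prediction, so I'll refine it.

```bash
python3 - <<'E'
import cv2
a=cv2.imread("pics/w1.png")
cv2.imwrite("pics/w1b.png",cv2.resize(a[150:215,240:330],None,fx=8,fy=8,interpolation=cv2.INTER_CUBIC))
from h import *
c=get_calibration("wrist")
print(unproj(c,[(284.5,181),(281.2,181.3)],.008))
E
```

```text
[[ 0.47503788 -0.17565196  0.008     ]
 [ 0.47115182 -0.17566987  0.008     ]]
```

View pics/w1b.png

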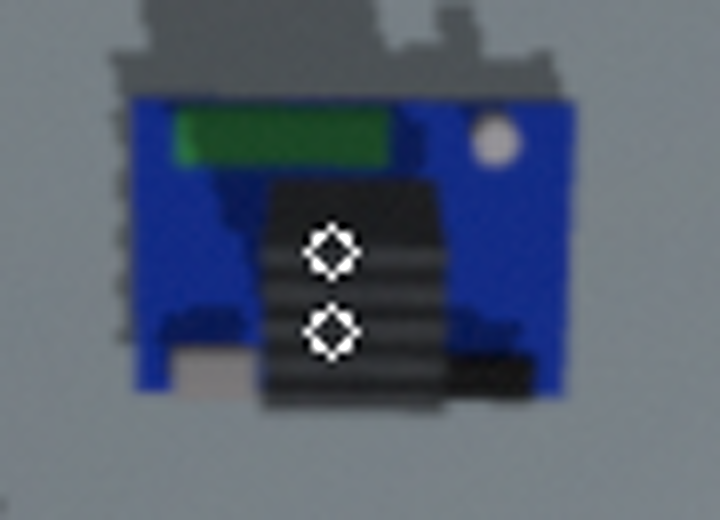

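```bash
python3 - <<'E'
from h import *
q=down(-.09)
bot.move_straight([.4735,-.1757,.06],velocity=.2,ori=q)
s=bot.move_straight([.4735,-.1757,.016],velocity=.06,f_stop=8); print("stop",s,bot.get_ee_pos())
command_gripper(.015); print("open",bot.get_opening(),bot.get_contact_force())
bot.move_straight([.4735,-.1757,.25],velocity=.25)
print(bot.get_opening(),bot.get_contact_force(),bot.get_t())
cv2.imwrite("pics/w2.png",get_image("wrist"));cv2.imwrite("pics/s2.png",get_image("scene"))
E
```

```text
stop False [ 0.47367195 -0.17576513  0.01617631]
open 0.023094737069187847 [1.0431241  0.38304986 5.37538406]
0.023413301809363116 [-0.24098507  0.35368981 -1.14639235] 6.65
```

View pics/w2.png

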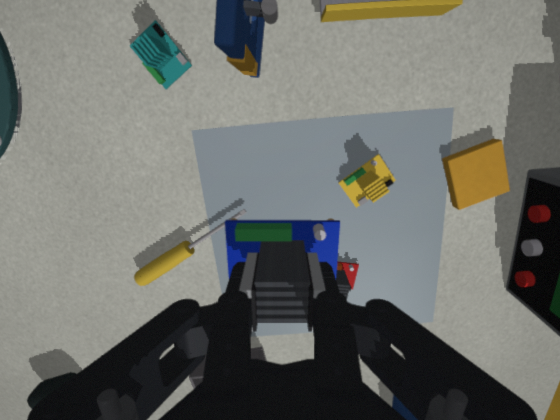

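View pics/s2.png

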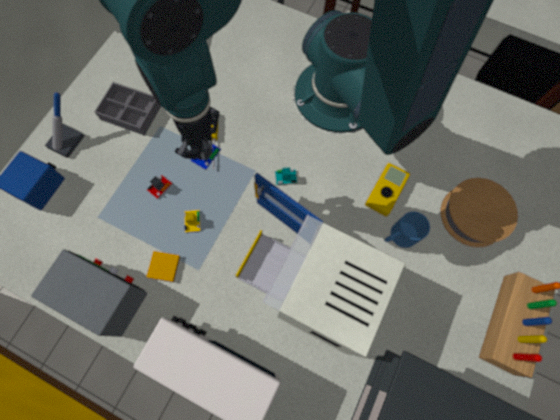

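The board is held level, with its heat sink between the pads in the wrist view. Next is placing it on the tray.

```bash
python3 - <<'E'
from h import *
q=down(EA-np.pi/2)
P=e2w(-.197,.0015,.25); print(P)
bot.move_straight(P,velocity=.22,ori=q)
c=get_calibration("wrist"); im=get_image("wrist")
# expected plate top edge ends
u=proj(c,[e2w(-.2446,-.07,.06),e2w(-.2446,.07,.06),e2w(-.197,0,.018)]);print(u)
for v in u: cv2.circle(im,tuple(int(round(k)) for k in v),3,(255,255,255),1)
cv2.imwrite("pics/w3.png",im); cv2.imwrite("pics/t3.png",get_image("top")); print(bot.get_t())
E
```

```text
[np.float64(0.5990477852825126), np.float64(0.04171936306906799), 0.25]
[[340.28009878 218.00306699]
 [225.45092177 218.08251285]
 [282.77868841 172.14657777]]
8.1417
```

View pics/w3.png

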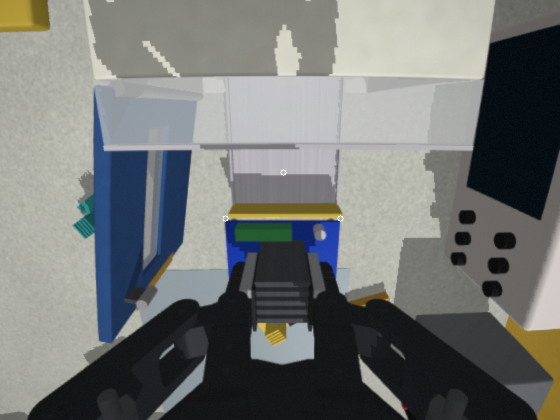

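View pics/t3.png

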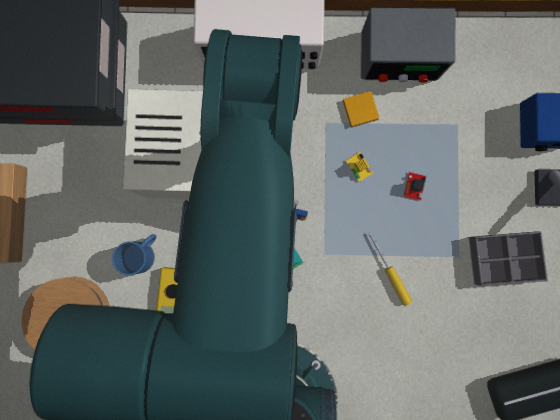

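```bash
python3 - <<'E'
from h import *
bot.move_straight(e2w(-.197,0,.06),velocity=.2)
s=bot.move_straight(e2w(-.197,0,.030),velocity=.03,f_stop=4); p=bot.get_ee_pos(); print("stop",s,p,bot.get_contact_force(),bot.get_t())
cv2.imwrite("pics/w4.png",get_image("wrist"))
E
```

```text
stop True [0.60036559 0.04170665 0.03418348] [-0.50583082  0.08665954  5.90955405] 10.0417
```

View pics/w4.png

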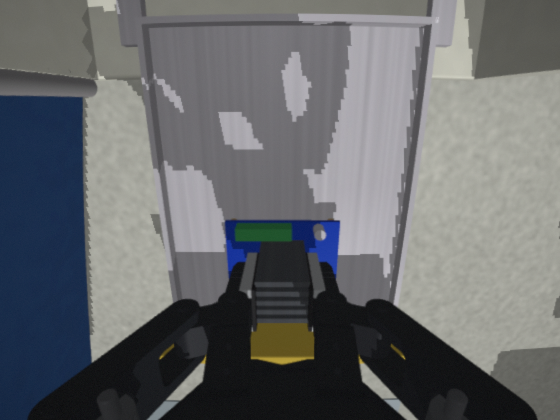

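Contact came at TCP z 0.034, as expected. The wrist view shows the board centred on the tray floor, with the lips at x≈170 and x≈400. I'll release it, back off and check.

```bash
cat >> h.py <<'E'
TILT=np.radians(40)
def push_ori(ang,flip=1):
    """tool leaning towards world heading ang, jaw axis horizontal"""
    h=np.array([np.cos(ang),np.sin(ang),0]); z=np.sin(TILT)*h+np.array([0,0,-np.cos(TILT)])
    y=flip*np.array([-np.sin(ang),np.cos(ang),0]); return quat(np.c_[np.cross(y,z),y,z])
HING=np.array([-.1,.105])
def door_pose(th,r=.14,back=0.,z=.066):
    """world TCP pos on outer face, r from hinge, 'back' off the face; heading of push"""
    a=-th; d=np.array([np.cos(a),np.sin(a)]); y=np.array([-np.sin(a),np.cos(a)])
    p=HING-r*y-(.012+back)*d
    return e2w(p[0],p[1],z),EA-th
E
python3 - <<'E'
from h import *
command_gripper(.05); print(bot.get_opening())
p=bot.get_ee_pos(); bot.move_straight([p[0],p[1],.25],velocity=.25)
cv2.imwrite("pics/w5.png",get_image("wrist")); print(bot.get_t())
for f in (1,-1):
  for x,z in ((-.30,.2),(-.29,.038),(-.09,.038)):
    q=kin.inverse_kinematics(e2w(x,0,z),push_ori(EA,f)); print(f,x,z,None if q is None else np.round(q,2))
  for th in (1.8,1.4,1.,.6,.3,0):
    P,a=door_pose(th); q=kin.inverse_kinematics(P,push_ori(a,f)); print(f,th,np.round(P,3),None if q is None else np.round(q,2))
E
```

```text
0.050363450261173774
11.5333
1 -0.3 0.2 [-0.52  0.6   0.22  1.57  0.6  -2.19]
1 -0.29 0.038 [-0.5   0.71 -0.03  1.2   0.6  -2.18]
1 -0.09 0.038 [-0.19  0.61 -0.24  0.88  0.68 -1.8 ]
1 1.8 [0.452 0.007 0.066] None
1 1.4 [ 0.507 -0.     0.066] [-0.34  0.13 -1.14 -0.34  0.31 -0.39]
1 1.0 [0.561 0.015 0.066] [-0.4   0.25 -0.89 -0.01  0.55 -0.83]
1 0.6 [0.604 0.05  0.066] [-0.36  0.39 -0.58  0.39  0.67 -1.24]
1 0.3 [0.626 0.086 0.066] [-0.3   0.51 -0.33  0.71  0.7  -1.55]
1 0 [0.637 0.126 0.066] [-0.22  0.63 -0.09  1.02  0.68 -1.84]
-1 -0.3 0.2 [-0.52  0.6   0.22  1.57  0.6   0.95]
-1 -0.29 0.038 [-0.5   0.71 -0.03  1.2   0.6   0.96]
-1 -0.09 0.038 [-0.19  0.61 -0.24  0.88  0.68  1.34]
-1 1.8 [0.452 0.007 0.066] None
-1 1.4 [ 0.507 -0.     0.066] [-0.34  0.13 -1.14 -0.34  0.31  2.75]
-1 1.0 [0.561 0.015 0.066] [-0.4   0.25 -0.89 -0.01  0.55  2.32]
-1 0.6 [0.604 0.05  0.066] [-0.36  0.39 -0.58  0.39  0.67  1.9 ]
-1 0.3 [0.626 0.086 0.066] [-0.3   0.51 -0.33  0.71  0.7   1.59]
-1 0 [0.637 0.126 0.066] [-0.22  0.63 -0.09  1.02  0.68  1.31]
```

View pics/w5.png

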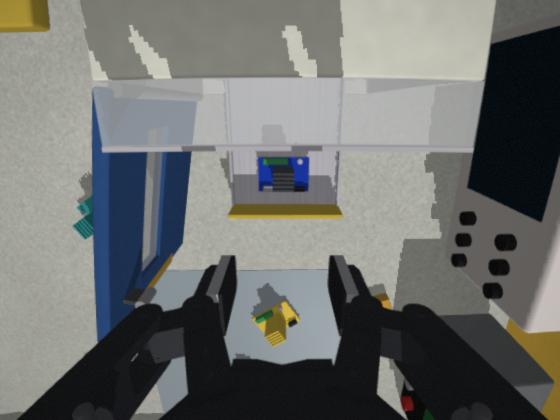

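The board lies flat on the tray at (284,174), heat sink up. Next I'll push the tray home.

```bash
python3 - <<'E'
from h import *
command_gripper(0.0)
o=push_ori(EA,-1)
bot.move_straight(e2w(-.30,0,.2),velocity=.2,ori=o)
bot.move_straight(e2w(-.275,0,.038),velocity=.15)
def ex():
    p=np.array(bot.get_ee_pos()); d=p[:2]-ENC; return np.cos(EA)*d[0]+np.sin(EA)*d[1], -np.sin(EA)*d[0]+np.cos(EA)*d[1],p[2]
s=bot.move_straight(e2w(-.12,0,.038),velocity=.07,f_stop=12); print(s,np.round(ex(),4),bot.get_contact_force())
if not s:
    s=bot.move_straight(e2w(-.07,0,.038),velocity=.03,f_stop=10); print(s,np.round(ex(),4),bot.get_contact_force())
cv2.imwrite("pics/s6.png",get_image("scene")); print(bot.get_t())
E
```

```text
False [-0.1201 -0.      0.038 ] [-0.00327482 -1.16611656  0.01971986]
True [-0.0963 -0.0001  0.0377] [ 0.11752317 -7.96235425  3.63972489]
17.4917
```

View pics/s6.png

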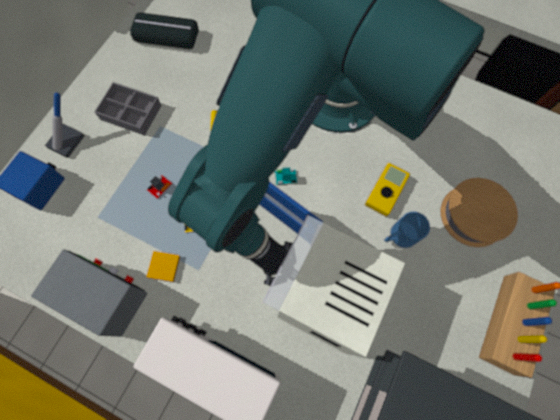

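```bash
python3 - <<'E'
from h import *
s=bot.move_straight(e2w(-.06,0,.038),velocity=.02,f_stop=12)
p=np.array(bot.get_ee_pos()); d=p[:2]-ENC; print(s,np.cos(EA)*d[0]+np.sin(EA)*d[1],bot.get_contact_force())
bot.move_straight(e2w(-.30,0,.08),velocity=.25)
bot.move_straight(e2w(-.31,0,.33),velocity=.3)
cv2.imwrite("pics/t7.png",get_image("top"));cv2.imwrite("pics/w7.png",get_image("wrist"));cv2.imwrite("pics/s7.png",get_image("scene")); print(bot.get_t(),np.round(bot.get_qpos(),2))
import h
for t in (0,15,20,25,30):
  h.TILT=np.radians(t)
  for th,b in ((1.85,.06),(1.8,0),(1.5,0),(1.2,0),(.9,0)):
   for f in (1,-1):
    P,a=door_pose(th,r=.17,z=.15,back=b); q=kin.inverse_kinematics(P,push_ori(a,f)); print(t,f,th,np.round(P,3),None if q is None else np.round(q,2))
E
```

```text
True -0.0964075789191421 [-1.94086605 -4.09936781  3.05099475]
19.9833 [-0.53  0.59  0.55  1.92  0.59  0.94]
0 1 1.85 [ 0.379 -0.002  0.15 ] [-0.22  0.06 -0.53  0.98  0.    0.07]
0 -1 1.85 [ 0.379 -0.002  0.15 ] [-0.22  0.06 -0.53  0.98  0.   -3.07]
0 1 1.8 [ 0.444 -0.022  0.15 ] [-0.23  0.17 -0.4   1.    0.    0.01]
0 -1 1.8 [ 0.444 -0.022  0.15 ] [-0.23  0.17 -0.4   1.    0.   -3.13]
0 1 1.5 [ 0.495 -0.03   0.15 ] [-0.23  0.25 -0.29  1.03  0.   -0.28]
0 -1 1.5 [ 0.495 -0.03   0.15 ] [-0.23  0.25 -0.29  1.03  0.    2.86]
0 1 1.2 [ 0.545 -0.023  0.15 ] [-0.19  0.34 -0.17  1.07  0.   -0.55]
0 -1 1.2 [ 0.545 -0.023  0.15 ] [-0.19  0.34 -0.17  1.07  0.    2.59]
0 1 0.9 [ 0.591 -0.002  0.15 ] [-0.14  0.41 -0.05  1.11  0.   -0.8 ]
0 -1 0.9 [ 0.591 -0.002  0.15 ] [-0.14  0.41 -0.05  1.11  0.    2.34]
15 1 1.85 [ 0.379 -0.002  0.15 ] [-0.2  -0.11 -0.74  0.68 -0.02  0.09]
15 -1 1.85 [ 0.379 -0.002  0.15 ] [-0.2  -0.11 -0.74  0.68 -0.02 -3.06]
15 1 1.8 [ 0.444 -0.022  0.15 ] [-0.23  0.   -0.64  0.67 -0.    0.01]
15 -1 1.8 [ 0.444 -0.022  0.15 ] [-0.23  0.   -0.64  0.67 -0.   -3.13]
15 1 1.5 [
[... 1833 characters left out ...]
.85 [ 0.379 -0.002  0.15 ] [-0.18 -0.26 -0.97  0.34 -0.06  0.1 ]
30 -1 1.85 [ 0.379 -0.002  0.15 ] [-0.18 -0.26 -0.97  0.34 -0.06 -3.04]
30 1 1.8 [ 0.444 -0.022  0.15 ] [-0.23 -0.13 -0.89  0.29 -0.01  0.01]
30 -1 1.8 [ 0.444 -0.022  0.15 ] [-0.23 -0.13 -0.89  0.29 -0.01 -3.13]
30 1 1.5 [ 0.495 -0.03   0.15 ] [-0.34 -0.04 -0.81  0.31  0.2  -0.35]
30 -1 1.5 [ 0.495 -0.03   0.15 ] [-0.34 -0.04 -0.81  0.31  0.2   2.79]
30 1 1.2 [ 0.545 -0.023  0.15 ] [-0.37  0.08 -0.66  0.42  0.34 -0.66]
30 -1 1.2 [ 0.545 -0.023  0.15 ] [-0.37  0.08 -0.66  0.42  0.34  2.48]
30 1 0.9 [ 0.591 -0.002  0.15 ] [-0.35  0.21 -0.48  0.58  0.44 -0.94]
30 -1 0.9 [ 0.591 -0.002  0.15 ] [-0.35  0.21 -0.48  0.58  0.44  2.2 ]
```

View pics/s7.png

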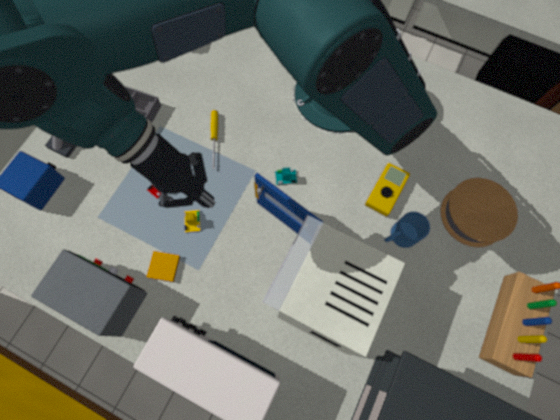

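View pics/w7.png

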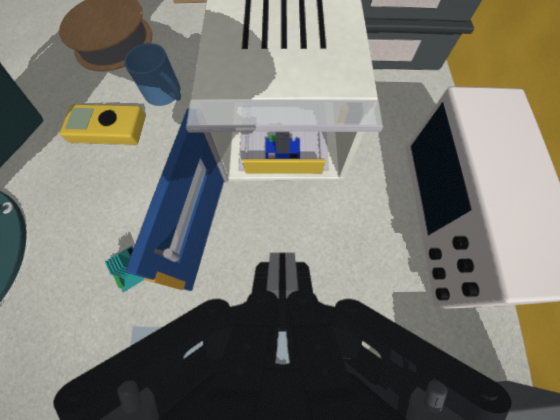

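The wrist view shows the tray home (yellow plate at (283,166)) with the board standing on it at (283,145). Both pushes stopped at the same place. Next is the door: a sweep at 30° tilt, high on the door, then the pad at 40°.

```bash
python3 - <<'E'
from h import *
import h
h.TILT=np.radians(30)
P,a=door_pose(1.8,r=.16,back=.06,z=.14)
o=push_ori(a,1)
try:
    bot.move_straight([P[0],P[1]-.03,.31],velocity=.2,ori=o)
except bot.MotionError as e:
    print("line",e); bot.movep([P[0],P[1]-.03,.31],o)
print(bot.get_t(),np.round(bot.get_qpos(),2),bot.get_ee_pos())
c=get_calibration("wrist"); Rm=cv2.Rodrigues(c["rvec"])[0]; print("cam",-Rm.T@c["tvec"])
cv2.imwrite("pics/s8.png",get_image("scene"))
E
```

```text
21.8833 [-0.31 -0.36 -0.56  0.84  0.03 -0.05] [ 0.38900856 -0.02823786  0.31016757]
cam [0.24936166 0.00550418 0.39268128]
```

View pics/s8.png

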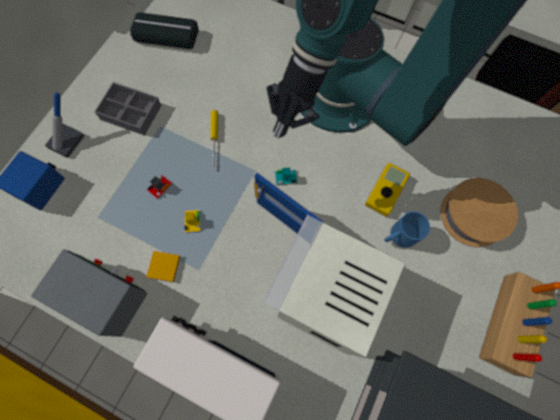

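```bash
python3 - <<'E'
from h import *
import h
h.TILT=np.radians(30)
P,a=door_pose(1.8,r=.16,back=.05,z=.14)
bot.move_straight(P,velocity=.2,ori=push_ori(a,1))
for th in np.arange(1.8,0.49,-.1):
    P,a=door_pose(th,r=.16,z=.14)
    s=bot.move_straight(P,velocity=.12,ori=push_ori(a,1),f_stop=12)
    if s: print("STOP",th,bot.get_contact_force()); break
print(th,bot.get_t(),bot.get_contact_force(),np.round(bot.get_qpos(),2))
cv2.imwrite("pics/s9.png",get_image("scene"));cv2.imwrite("pics/w9.png",get_image("wrist"))
E
```

```text
0.4999999999999989 27.1917 [-0.97632392  0.469519   -0.609625  ] [-0.27  0.37 -0.26  0.81  0.51 -1.29]
```

View pics/s9.png

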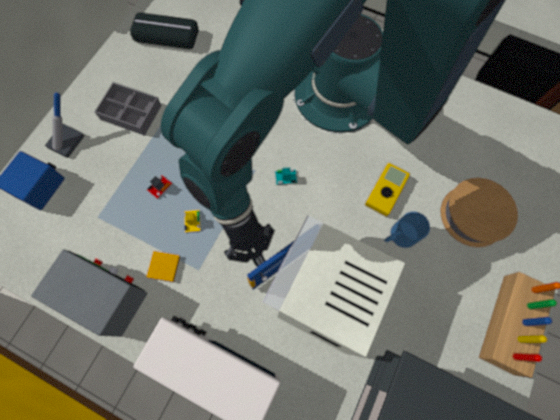

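View pics/w9.png

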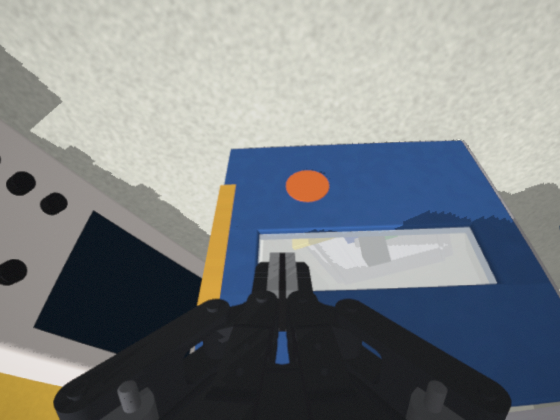

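The door has swung to about 0.5 rad and the orange disc shows at (307,186). I'll back off, check the predicted pad position, then push there.

```bash
python3 - <<'E'
from h import *
import h
c=get_calibration("wrist")
for th in (.4,.45,.5,.55): print(th,proj(c,[door_pose(th)[0]])[0])
h.TILT=np.radians(30)
P,a=door_pose(.5,r=.16,z=.14,back=.04)
bot.move_straight(P,velocity=.2,ori=push_ori(a,1))
h.TILT=np.radians(40)
P,a=door_pose(.5,back=.03); bot.move_straight(P,velocity=.15,ori=push_ori(a,1))
for th in (.5,.4,.3,.2,.12):
    P,a=door_pose(th)
    s=bot.move_straight(P,velocity=.06,ori=push_ori(a,1),f_stop=10)
    print(th,s,np.round(bot.get_contact_force(),1))
    if s: break
print(bot.get_t()); cv2.imwrite("pics/s10.png",get_image("scene"));cv2.imwrite("pics/w10.png",get_image("wrist"))
E
```

```text
0.4 [308.13069254 188.75428778]
0.45 [308.83484892 182.10188796]
0.5 [310.05630656 175.13456979]
0.55 [311.83022081 167.85020224]
0.5 False [ 0.6 -0.7  0. ]
0.4 False [1.  0.3 0.6]
0.3 False [ 0.2 -0.8  1.4]
0.2 False [-0.1 -1.1  0.2]
0.12 False [ 0.2 -0.3 -1.4]
30.4417
```

View pics/w10.png

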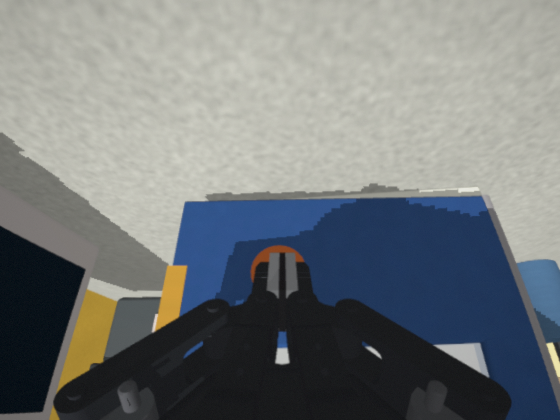

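View pics/s10.png

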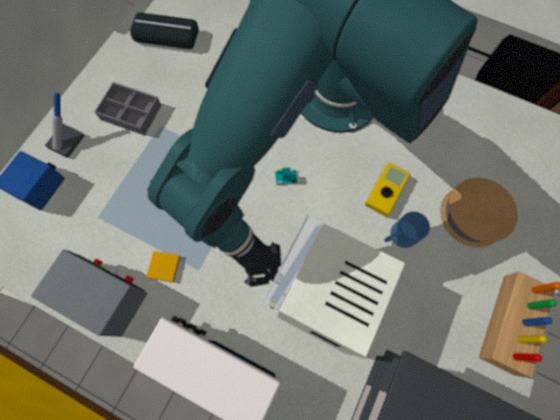

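```bash
python3 - <<'E'
from h import *
def ex():
    d=np.array(bot.get_ee_pos())[:2]-ENC; return round(np.cos(EA)*d[0]+np.sin(EA)*d[1],4)
o=push_ori(EA,1); y=.105-.14
print("start",ex())
x=ex()
while x<-.104:
    x+=.0025
    s=bot.move_straight(e2w(x,y,.066),velocity=.015,ori=o,f_stop=14)
    print(round(x,4),ex(),s,np.round(bot.get_contact_force(),1))
    if s or np.linalg.norm(bot.get_contact_force())>14: break
print(bot.get_t()); cv2.imwrite("pics/s11.png",get_image("scene"));cv2.imwrite("pics/w11.png",get_image("wrist"))
E
```

```text
start -0.129
-0.1265 -0.1269 False [ 2.  -2.9  1.1]
-0.124 -0.1251 False [ 3.3 -8.7 -2.4]
-0.1215 -0.1223 False [ 3.1 -6.9 -1.6]
-0.119 -0.1188 False [-0.3 -0.2  0. ]
-0.1165 -0.1163 False [-0.3 -0.1  0.2]
-0.114 -0.1158 True [-0.5 -5.6  3.1]
32.3833
```

View pics/w11.png

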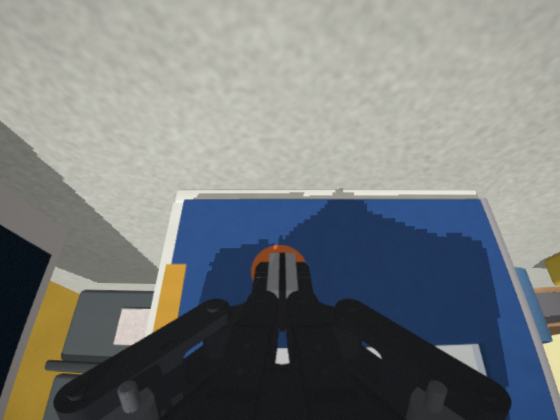

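Force rose to about 9 N, dropped to zero as the nose passed the crest, then hit the rigid stop. I'll back off and check that the door stays flush.

```bash
python3 - <<'E'
from h import *
o=push_ori(EA,1); y=.105-.14
bot.move_straight(e2w(-.17,y,.066),velocity=.08,ori=o)
bot.move_straight(e2w(-.28,y,.09),velocity=.2)
c=get_calibration("wrist"); im=get_image("wrist")
print(proj(c,[door_pose(t)[0] for t in (0,.05,.1)]))
cv2.imwrite("pics/w12.png",im)
bot.move_straight(e2w(-.33,y,.30),velocity=.25)
cv2.imwrite("pics/w13.png",get_image("wrist"));cv2.imwrite("pics/t13.png",get_image("top"));cv2.imwrite("pics/s13.png",get_image("scene"));print(bot.get_t())
E
```

```text
[[282.07810591 296.59658593]
 [282.81028241 294.98141419]
 [283.90263667 293.31388778]]
35.25
```

View pics/w12.png

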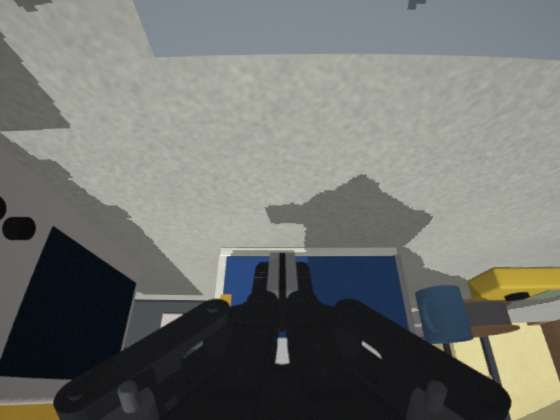

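View pics/s13.png

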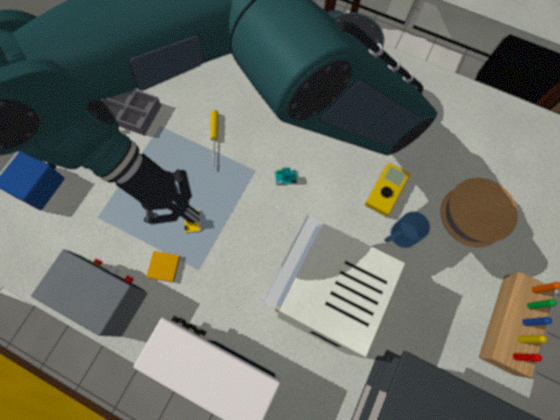

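View pics/w13.png

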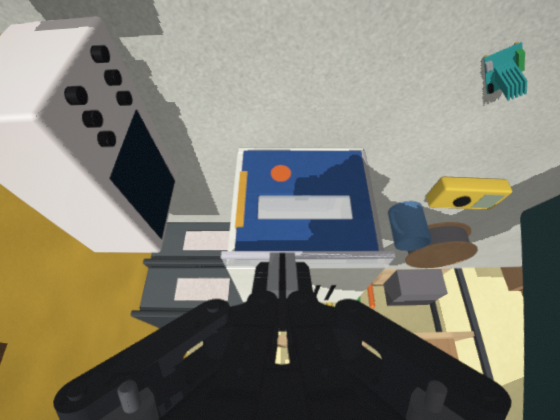

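In the last wrist view the door sits flush in its frame on its own (disc at (281,173)). Nothing is touching it and the rest of the table is undisturbed.

```bash
python3 - <<'E'
from h import *
bot.dwell(.3); print(bot.get_contact_force(),bot.get_t()); bot.finish_job()
E
```

```text
[-0.47779595 -0.08944212 -0.17567163] 35.55
the job is handed in; nothing more can be done
```

The job is done and handed in at 35.6 s of the 66 s allowed. `finish_job` gives no verdict, so the result rests on my own checks.

- **Board:** I gripped the blue board by its heat sink and set it down flat, heat sink up, in the middle of the tray. The wrist camera showed it still upright there after I let go, and again after the tray was in.
- **Tray:** I pushed it in about 148 mm until it met its stop. A second push stopped within about 0.1 mm of the first.
- **Door:** I swung it shut and pressed slowly on the orange disc. The force peaked at about 9 N and fell to zero as the nose passed the catch, then rose again at the rigid stop. After I backed off, the door stayed flush by itself.
- **Everything else:** None of it appeared moved in the pictures. The arm hid the red board in the final pictures I viewed; I last saw it, in its place, partway through closing the door.
- **Disagreement:** The top and wrist cameras differed by 3–4 mm in world x. I used values in between for the grasp and the placing. The tray stop and the disc contact came where expected, but the door's stop came about 4 mm earlier than my estimate.

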